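# Lock the spent-blade box with its panel key

### The arm

A 6-joint arm with a two-finger parallel gripper is mounted at the origin on the work surface; the furniture and walls round the work are solid. World frame = base frame: x ahead of the robot, y to its left, z up, the work surface at z = 0. Lengths are in m, angles in rad, forces in N, time in s.
With the tool pointing down it reaches from about 0.375 to 0.975 m from the base axis. Payload 3.8 kg.
Tool frame: the origin (TCP) lies at the very end of the fingers, on their centre line; the grasp point (between the pads) lies 19 mm behind it; z points along the fingers, y is the line along which they close (so a half turn about z gives the same grasp; the last joint's range is limited). The gripper opens to 88 mm and grips with 3 to 60 N. Pads are 18 mm wide; open, the fingers measure 123 mm over their backs; the gripper's body (75 mm by 187 mm) begins 45 mm behind the grasp point.
Start: joints at [-1.272, 0.264, 1.604, -0, 1.274, -0.037], TCP at [0.222, -0.637, 0.239] pointing down, gripper open.
Joint ranges: [-2.63, 2.63], [-0.94, 2.18], [0.31, 2.57], [-1.31, 4.45], [0, 2.66], [-2.55, 2.55]. Speed limits (rad/s): [2.57, 2.57, 3.14, 3.14, 3.14, 3.14].

### API

Orientations are given as a unit quaternion [w, x, y, z].
In Python, from cell import r gives the robot as it stands. Calls block until the motion is done:
- r.goto(position, orientation): joint-space move of the TCP to a pose.
- r.movel(position, ori=None, feed=0.15, f_stop=None): straight line of the TCP; ori=None keeps the orientation; feed is the mean speed in m/s. With f_stop (N) it stops when the force on the tool has changed by that much, and returns True; else False.
- r.move_joints(angles): joint-space move.
- r.set_gripper(opening, grip_force=None): finger opening in m; grip_force is the grip in N (None keeps the last); returns when the fingers have stopped.
- r.dwell(seconds).
- r.inverse_kinematics(position, orientation): joint angles nearest the present ones, or None.
- r.get_state(): the state.
- r.get_image(name): name is "scene" or "top" or "wrist"; returns the picture (400x640x3 uint8, red, green, blue); there is no depth.
- r.camera_params(name): a dict with "K" (3x3 intrinsics, pixels), "distortion" ([k1, k2, p1, p2, k3] as OpenCV has them; the pictures are not rectified), "xyz" and "orientation" of the camera in the world; the wrist camera has in their place "mount" (4x4, takes a point from camera to tool coordinates, whose origin is the TCP and whose axes are the flange's). Camera axes: x right, y down, z forward; pixel columns grow to the right and rows downward; lengths in m; the calibration is good to about 2 mm. A picture is of the moment at which its call begins: read the wrist's pose just before it. camera_params takes no time and is no camera call.
A pose or a line that the arm cannot do raises r.MotionError and nothing moves.
- r.job_done(): hands the job in; it is judged then, once.
Trained networks look in the newest picture that a camera, given by its name, has taken for a name from the list of things; names that differ only in an ending like _2 or _b are one class to them, and where a whole thing is asked for, a point or a joint stands for the part that bears it (a point fixed in the world has none). Each returns a list of dicts, best first, with "conf" (0 to 1); they miss things now and then, are a little off and sometimes report something else, mostly with a low value. They report only what shows in the picture. A call takes as long as a camera call.
- r.search_frame(camera, name): "uv" ([column, row] in pixels, amid what is visible of it).
The state is a dict: "clock": time; "joints": joint angles; "joint_velocities": joint speeds; "effort": joint torques, N m; "ee_pos": TCP position; "ee_rot": TCP orientation; "ft_force": force on the tool from outside, world axes, zero at the start; "torque": the same for the moment, N m; "gripper_width": finger opening in m; "grasp_force": force on a finger pad.
Only numpy, scipy, OpenCV 4.12 (cv2) and the standard library are available. Lean on these libraries where they do the work, as an engineer would, in place of code of your own. Each camera call takes 0.05 s, during which the arm holds its last target. There are 200 camera calls.

### The job

Lock the spent-blade box: take the key from its stand, put it into the lock on the lid, turn it gently back and forth under light pressure until its blade drops into the hidden slot, then turn it clockwise until the bolt is fully out in its keeper, and leave the key standing in the lock. Do not force the key against the lock's stops, work the lock only with the key, and leave the other things on the table where they are.

Things in the scene. Friction and masses are not known exactly. Their poses are not given: they have to be found in the camera images.
- key: Panel key standing upright in its stand, z up along the shank; origin at the centre of the blade's lower end. Blade 16 mm (along x) x 4 mm (along y) x 12 mm high; above it a round collar 20.6 mm wide (12 to 31 mm above the origin; below 22 mm it tapers to 12 mm) and a shank 10 mm thick. A half turn makes no difference. 0.05 to 0.09 kg.
- key_bow (a point): Centre of the key's flat black bow, 70 mm above the key's origin on its axis, axes as the key. The bow is 36 mm (x) x 10 mm (y) and 32 mm high (54 to 86 mm above the origin); take it across its 10 mm.
- key_stand: Fixed wooden block 56 x 56 x 34 mm, origin at the centre of its underside on the table, with a round hole 23 mm wide and 26 mm deep in the middle of its top, in which the key stands (its origin 8 mm above the table, its yaw free).
- blade_box: Fixed grey steel box 110 mm (x) x 150 mm (y), lid top 64 mm above the table; origin at the centre of its underside. On the lid, centred over the origin, a square aluminium lock housing 62 x 62 mm, 64 to 104 mm high. The bolt leaves it on its +y side, toward the keeper (a small steel staple 52 mm from the origin along +y, its top 89 mm above the table).
- keyhole (a point): Centre of the mouth of the vertical round key well in the top of the lock housing, 104 mm above the table; axes as blade_box. The well is 23 mm wide. Pressing the key against the lock with more than 45 N, or wrenching it against a stop with more than about 0.2 N m (its contact forces then add up to 45 N), damages the lock.
- driver_face (a point): Hidden in the well, on its axis 26 mm below the mouth: end face of the slotted driver, axes as blade_box (not as the slot!). The slot, 7.6 mm wide, right across, lies as found anywhere within 0.6 rad either side of the box's x axis. A blade that does not match it pushes the driver down up to 3 mm against a spring (2 N at first, 2 N per mm, 8 N at the end, then solid).
- slot_floor (a point): Floor of the driver's slot with the spring relaxed, 34 mm below the mouth, where the key's origin comes to lie once the blade has dropped in (it does so within about 0.2 rad of the slot; the load vanishes then, until the blade reaches this floor; the spring gives here too). Once in, the blade has about 0.3 rad of play either way before it turns the driver. Axes as blade_box.
- bolt (a joint): How far the bolt has come out, in m: 0 as found (end 4 mm out of the housing, 75 mm above the table), 0.014 locked. The driver moves it, turning 0.9 rad clockwise seen from above from its found place to its end stop (friction about 0.05 N m). It cannot turn the other way from its found place. Its shaft is springy in twist, about 1.2 N m per rad, so a stop is felt as a growing moment.
- tape_measure: Bystander: black and yellow pocket tape measure, 32 x 77 x 60 mm, standing on the table; origin at the centre of its underside.
- blade_case: Bystander: flat yellow case of spare blades, 26 x 105 x 13 mm, lying on the table; origin at the centre of its underside.
- steel_weight: Bystander: steel weight block 40 x 62 mm, 51 mm high with its black knob; origin at the centre of its underside.

How it is judged:
On the way:
1. the key's blade has dropped into the hidden slot (its lower end more than 31.5 mm below the mouth of the well) while the bolt is still out by less than 6 mm (horizontal distance between key and keyhole below 0.005 m and z of key in the frame of keyhole below -0.0315 m and value of joint bolt below 0.006 m), for 0.1 s.
At the end, for the whole second after the job is handed in: The bolt is out by at least 11.5 mm of its 14 mm, and the key stands at rest in the lock, its blade in the slot (lower end more than 30.5 mm below the mouth of the well, within 5 mm of its axis), leaning less than 0.2 rad (value of joint bolt above 0.0115 m and horizontal distance between key and keyhole below 0.005 m and z of key in the frame of keyhole below -0.0305 m and angle between key's own z axis and vertical below 0.2 rad and linear speed of key below 0.02 m/s); the robot touches nothing.
It fails at once if the key is pressed or wrenched against the lock with more than 45 N (all contacts added up; a moment of about 0.25 N m on a stop) (contact force between key and blade_box above 45 N).
It fails at once if the fingers push on the box, lock or bolt (more than 5 N) (contact force between the fingers and blade_box above 5 N).
It fails at once if a bystander is moved by more than 15 mm (distance of any of tape_measure, blade_case, steel_weight from where it was at the start of the episode above 0.015 m).
It also fails if it takes over 64 s, if anything falls off the work surface, if the arm or the gripper's body presses on something with over 40 N, if the wrist force passes 120 N, or if a joint passes its speed limit or range.

## Working session

There is one attempt and no reset: what is moved stays moved. The work goes in short steps, each a Python script; the robot and the scene stay as the last script left them, time stands still between calls to the robot, and variables do not carry over. Pictures are saved under pics/ and viewed, at most 10 in all, crops included, and the job is handed in when it is done.

```bash
ls; mkdir -p pics; cat > h.py <<'E'
import numpy as np, cv2, os
from cell import r
from scipy.spatial.transform import Rotation as R
def rot(q): return R.from_quat([q[1],q[2],q[3],q[0]])
def quat(Ro):
    x=Ro.as_quat(); return [x[3],x[0],x[1],x[2]]
def campose(cam, st=None):
    p=r.camera_params(cam); K=np.array(p["K"]); d=np.array(p["distortion"])
    if "mount" in p:
        M=np.array(p["mount"]); Rt=rot(st["ee_rot"]).as_matrix()
        return K,d,Rt@M[:3,:3],Rt@M[:3,3]+np.array(st["ee_pos"])
    return K,d,rot(p["orientation"]).as_matrix(),np.array(p["xyz"])
def ray(cp,uv):
    K,d,Rc,t=cp
    n=cv2.undistortPoints(np.array([[uv]],float),K,d)[0,0]
    return t,Rc@np.array([n[0],n[1],1])
def at_z(cp,uv,z):
    t,v=ray(cp,uv); return t+v*(z-t[2])/v[2]
def proj(cp,P):
    K,d,Rc,t=cp
    return cv2.projectPoints((np.atleast_2d(P)-t)@Rc,np.zeros(3),np.zeros(3),K,d)[0][:,0]
def down(yaw): # tool y axis (closing) at angle yaw+90 ; tool x at yaw
    return quat(R.from_euler('z',yaw)*R.from_euler('x',np.pi))
def save(img,n): cv2.imwrite(f"pics/{n}.png",cv2.cvtColor(img,cv2.COLOR_RGB2BGR))
E
python3 - <<'E'
from h import *
ims=[]
for c in ["scene","top"]:
    im=r.get_image(c); save(im,c)
    p=r.camera_params(c); print(c,np.round(p["xyz"],3),np.round(p["K"],0).tolist())
    cp=campose(c)
    for n,z in [("key",.05),("key_bow",.078),("key_stand",.034),("blade_box",.08),("keyhole",.104),("bolt",.075),("tape_measure",.06),("blade_case",.013),("steel_weight",.05)]:
        for d in r.search_frame(c,n)[:2]:
            print(n,np.round(d["uv"],1),round(d["conf"],2),np.round(at_z(cp,d["uv"],z),3))
save(np.vstack([cv2.resize(r.get_image(c),(480,300)) for c in ["scene","top"]]),"both")
print(r.get_state()["ee_rot"],r.get_state()["clock"])
E
```

```text
pics
scene [0.175 0.777 0.603] [[440.0, 0.0, 318.0], [0.0, 440.0, 200.0], [0.0, 0.0, 1.0]]
key [291.  275.1] 0.9 [0.522 0.218 0.05 ]
key_bow [291.  274.6] 0.58 [0.505 0.245 0.078]
key_stand [291.6 298.6] 0.84 [0.497 0.26  0.034]
blade_box [321.  220.5] 0.71 [0.538 0.061 0.08 ]
keyhole [318.6 220.2] 0.95 [0.526 0.095 0.104]
tape_measure [246.  253.9] 0.56 [0.629 0.214 0.06 ]
blade_case [275.8 213.1] 0.69 [ 0.7   -0.008  0.013]
steel_weight [401.5 191.3] 0.71 [ 0.437 -0.2    0.05 ]
steel_weight [320.4 219.7] 0.37 [0.561 0.017 0.05 ]
top [0.511 0.004 1.156] [[385.0, 0.0, 315.0], [0.0, 385.0, 199.0], [0.0, 0.0, 1.0]]
key [225.3 222.6] 0.53 [0.511 0.237 0.05 ]
key_bow [227.2 222.6] 0.6 [0.511 0.226 0.078]
key_stand [229.3 219.3] 0.89 [0.521 0.229 0.034]
blade_box [311.3 198.2] 0.78 [ 0.576 -0.01   0.08 ]
keyhole [313.4 200.6] 0.94 [ 0.567 -0.016  0.104]
keyhole [398.4 235.9] 0.43 [ 0.466 -0.248  0.104]
bolt [226.9 221.5] 0.58 [0.514 0.228 0.075]
tape_measure [248.2 168.4] 0.49 [0.665 0.169 0.06 ]
tape_measure [399.7 234.9] 0.23 [ 0.467 -0.262  0.06 ]
blade_case [310.8 157.7] 0.62 [ 0.701 -0.012  0.013]
blade_case [249.1 167. ] 0.61 [0.676 0.173 0.013]
steel_weight [399.6 237.3] 0.51 [ 0.46  -0.264  0.05 ]
[ 2.29285977e-05  9.85936803e-01  1.67118580e-01 -2.22925101e-05] 1.1
```

View pics/top.png

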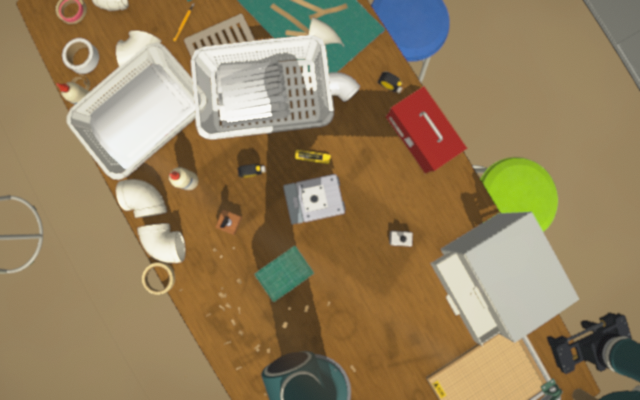

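View pics/scene.png

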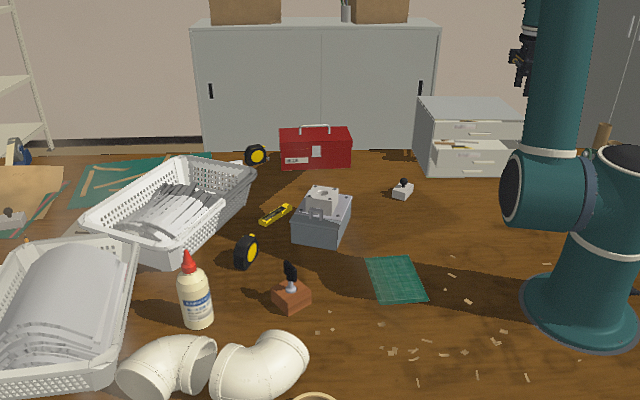

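```bash
cat >> h.py <<'E'
def look(P,yaw,h):
    """TCP pose (tool down) h above P with P on the wrist camera's axis-ish"""
    M=np.array(r.camera_params("wrist")["mount"]); q=down(yaw); Rt=rot(q).as_matrix()
    P=np.array(P,float); t=Rt@M[:3,3]; v=Rt@M[:3,2]
    tz=P[2]+h
    off=t+v*(P[2]-tz-t[2])/v[2]
    return [P[0]-off[0],P[1]-off[1],tz],q
E
python3 - <<'E'
from h import *
print(np.round(r.camera_params("wrist")["mount"],3).tolist())
s=r.get_state(); p=s["ee_pos"]
r.movel([p[0],p[1],0.45],feed=0.4)
for nm,P,names in [("wbox",[.567,-.016,.104],["keyhole","blade_box","bolt"]),("wkey",[.513,.23,.08],["key","key_bow","key_stand"])]:
    yaw=np.pi/2+np.arctan2(P[1],P[0])
    q=look(P,yaw,.2); print(np.round(q[0],3))
    r.goto(*q)
    r.dwell(.2)
    s=r.get_state(); im=r.get_image("wrist"); save(im,nm); np.save(nm+".npy",s,allow_pickle=True)
    cp=campose("wrist",s)
    for n in names:
        for d in r.search_frame("wrist",n)[:2]: print(n,np.round(d["uv"],1),round(d["conf"],2),np.round(at_z(cp,d["uv"],P[2]),4))
print(r.get_state()["clock"],np.round(r.get_state()["ft_force"],2))
E
```

```text
[[0.0, -0.96, -0.279, 0.072], [1.0, 0.0, 0.0, -0.001], [-0.0, -0.279, 0.96, -0.147], [0.0, 0.0, 0.0, 1.0]]
[0.569 0.012 0.304]
keyhole [323.7 186.1] 0.94 [0.573  0.0029 0.104 ]
blade_box [322.6 185.7] 0.63 [0.5716 0.0035 0.104 ]
[0.501 0.255 0.28 ]
key [320.1 193.2] 0.83 [0.51   0.2376 0.08  ]
key_bow [322.4 195. ] 0.56 [0.5136 0.2366 0.08  ]
key_stand [322.5 178.8] 0.97 [0.5052 0.2558 0.08  ]
6.2167 [ 0.41 -0.17 -0.18]
```

View pics/wbox.png

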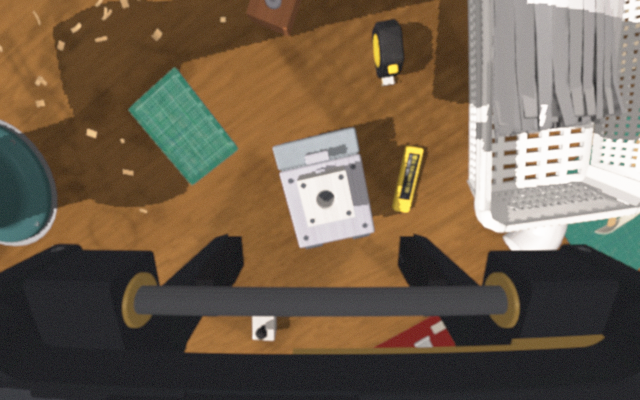

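View pics/wkey.png

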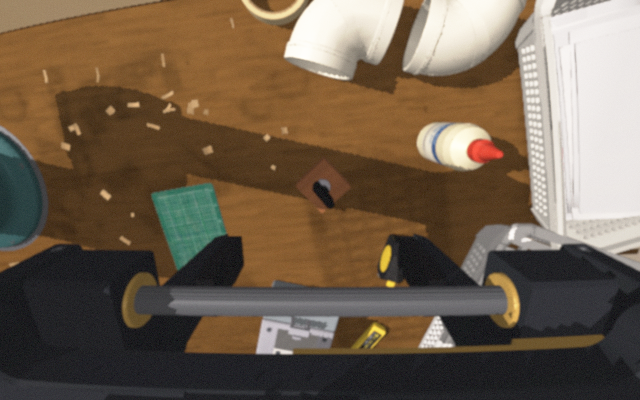

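```bash
python3 - <<'E'
from h import *
yaw=np.pi/2+.43
r.goto(*look([.512,.236,.08],yaw,.11)); r.dwell(.2)
s=r.get_state(); im=r.get_image("wrist"); save(im,"wkey2"); np.save("wkey2.npy",s,allow_pickle=True)
for n in ["key_bow","key_stand","key"]:
  for d in r.search_frame("wrist",n)[:1]: print(n,d)
def crop(im,u,v,w,h,k): return cv2.resize(im[v:v+h,u:u+w],None,fx=k,fy=k,interpolation=cv2.INTER_CUBIC)
b=cv2.cvtColor(cv2.imread("pics/wbox.png"),cv2.COLOR_BGR2RGB)
save(np.hstack([crop(b,265,120,120,140,4)[:560,:400],crop(im,280,130,100,140,4)]),"crop1")
E
```

```text
key_bow {'uv': [321.8, 198.6], 'conf': 0.95}
key_stand {'uv': [318.8, 179.1], 'conf': 0.91}
key {'uv': [317.2, 196.5], 'conf': 0.65}
```

View pics/crop1.png

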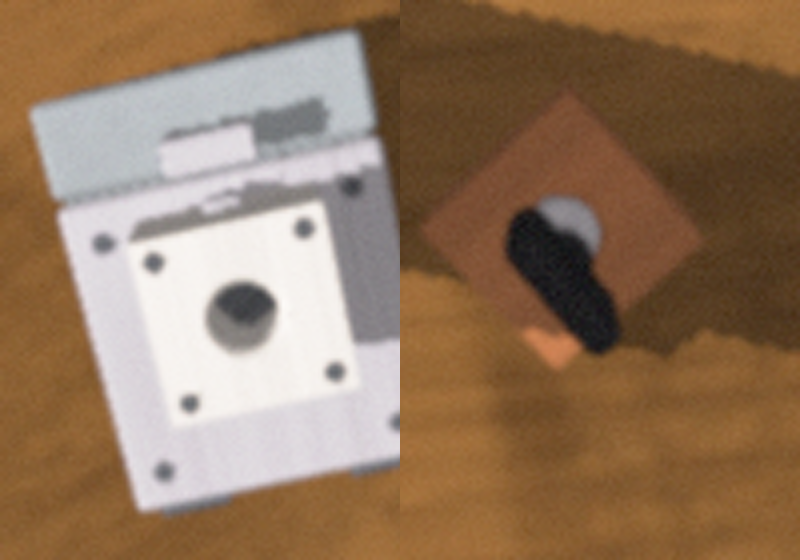

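```bash
python3 - <<'E'
from h import *
from scipy.optimize import minimize
ld=lambda n: np.load(n+".npy",allow_pickle=True).item()
cb=campose("wrist",ld("wbox")); ck=campose("wrist",ld("wkey2"))
f=lambda o,c:[(o[0]+(a-1.5)/4,o[1]+(b-1.5)/4) for a,b in c]
hc=np.array([at_z(cb,u,.104) for u in f((265,120),[(128,240),(325,200),(358,386),(173,426)])])
print("housing",np.round(hc,4).tolist(),hc.mean(0),"sides",[np.linalg.norm(hc[i]-hc[i-1]) for i in range(4)])
print("hole",at_z(cb,f((265,120),[(242,316)])[0],.104))
for a,b in [(0,1),(3,2),(3,0),(2,1)]: print("ang",np.arctan2(*(hc[b]-hc[a])[[1,0]]))
sc=np.array([at_z(ck,u,.034) for u in f((280,130),[(166,90),(22,232),(303,238)])])
print("stand",sc[1:].mean(0),np.linalg.norm(sc[1]-sc[2]),np.linalg.norm(sc[1]-sc[0]),np.linalg.norm(sc[2]-sc[0]))
im=cv2.imread("pics/wkey2.png")[130:230,280:380]
m=(im.max(2)<48).astype(np.uint8)
n,l,st,ce=cv2.connectedComponentsWithStats(m); k=1+np.argmax(st[1:,4]); m=(l==k).astype(np.uint8); print(st[k])
M=cv2.resize(m*255,None,fx=4,fy=4,interpolation=cv2.INTER_LINEAR)>127
t=np.linspace(0,2*np.pi,40)
def shape(e):
    c,s=np.cos(t),np.sin(t)
    return np.sign(c)*abs(c)**e*.018,.07+np.sign(s)*abs(s)**e*.016
def cost(p,e,ret=False):
    a,b=shape(e); P=np.concatenate([np.c_[a,np.full(40,y),b] for y in(-.005,.005)])
    c,s=np.cos(p[2]),np.sin(p[2])
    W=np.c_[c*P[:,0]-s*P[:,1]+p[0],s*P[:,0]+c*P[:,1]+p[1],P[:,2]+.008]
    uv=(proj(ck,W)-[280,130])*4+1.5
    S=np.zeros(M.shape,np.uint8); cv2.fillConvexPoly(S,cv2.convexHull((uv*16).round().astype(np.int32)),1,shift=4)
    return 1-(S.astype(bool)&M).sum()/(S.astype(bool)|M).sum()
x0=sc[1:].mean(0)[:2]
for e in (.2,.6,1):
    best=min((minimize(cost,[*x0,y],args=(e,),method="Nelder-Mead",options=dict(initial_simplex=[[x0[0],x0[1],y],[x0[0]+.006,x0[1],y],[x0[0],x0[1]+.006,y],[x0[0],x0[1],y+.3]])) for y in np.arange(0,3.1,.5)),key=lambda q:q.fun)
    print(e,best.x,best.fun)
E
```

```text
housing [[0.5399, 0.012, 0.104], [0.6014, 0.0229, 0.104], [0.6119, -0.0383, 0.104], [0.5514, -0.0504, 0.104]] [ 0.5761499  -0.01344866  0.104     ] sides [np.float64(0.06343425279927942), np.float64(0.062445307303005966), np.float64(0.06200695694627369), np.float64(0.061655554256314714)]
hole [ 0.57487283 -0.01364692  0.104     ]
ang 0.17467595331596414
ang 0.19781247100674765
ang 1.7530030251932442
ang 1.7401736289037726
stand [0.51432473 0.23737038 0.034     ] 0.07801283734706109 0.055825041659139304 0.05586146580142355
[ 27  53  28  35 473]
0.2 [0.51492277 0.23764061 2.58024094] 0.2605424668382499
0.6 [0.51487255 0.23763531 2.58457162] 0.21458863443596266
1 [0.51515746 0.2376941  2.66492629] 0.1982664033355278
```

```bash
python3 - <<'E'
from h import *
K=np.array([.5147,.2375]); q=down(2.6); zt=.008+.070-.019
r.goto([*K,.13],q)
r.movel([*K,zt],feed=.08)
f0=np.array(r.get_state()["ft_force"])
r.set_gripper(0.0,grip_force=40); r.dwell(.2)
s=r.get_state(); print("grip",s["gripper_width"],s["grasp_force"],np.round(np.array(s["ft_force"])-f0,2),np.round(s["torque"],3))
r.movel([*K,zt+.01],feed=.05); r.dwell(.1); s=r.get_state(); print(np.round(s["ft_force"],2),np.round(s["torque"],3))
r.movel([*K,zt+.15],feed=.2)
H=np.array([.5755,-.0136]); 
r.goto([*H,.104+.03+.051],down(np.pi+.185)); r.dwell(.3)
s=r.get_state(); print(np.round(s["ft_force"],2),np.round(s["torque"],3),s["gripper_width"],s["joints"],s["clock"],s["ee_pos"])
im=r.get_image("wrist"); im2=r.get_image("scene")
save(np.vstack([im[100:300,200:440],cv2.resize(im2[130:240,250:390],(240,188))]).repeat(2,0).repeat(2,1)[:800],"held")
E
```

```text
grip 0.013494694706477786 39.99995827674866 [-0.47 -0.76 -1.6 ] [ 0.038 -0.164  0.003]
[-0.1  -0.19 -0.69] [ 0.005 -0.137 -0.036]
[-0.58 -0.33 -1.08] [ 0.042 -0.148  0.01 ] 0.013597389397631745 [-6.54444970e-02  1.17248351e-01  1.87884867e+00  6.05727554e-05
  1.14529141e+00 -1.82246431e+00] 12.7667 [ 0.57554388 -0.01274781  0.18512436]
```

```bash
python3 -c "
import cv2;im=cv2.imread('pics/held.png');print(im.shape);cv2.imwrite('pics/held2.png',cv2.resize(im,(370,600)))"
```

```text
(776, 480, 3)
```

View pics/held2.png

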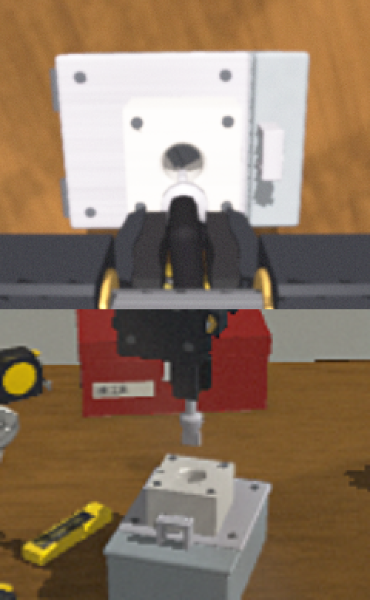

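```bash
python3 - <<'E'
from h import *
s=r.get_state(); im=r.get_image("wrist"); cp=campose("wrist",s)
Rt=rot(s["ee_rot"]).as_matrix(); p=np.array(s["ee_pos"])
big=cv2.resize(im[140:290,250:390],None,fx=5,fy=5,interpolation=cv2.INTER_CUBIC)
def key(x,y,h): return p+Rt@np.array([x,y,.051-h])   # h above key origin, tool z down
def dot(P,c):
    u=(proj(cp,P)[0]-[250,140])*5+2; cv2.circle(big,tuple(int(a) for a in u),3,c,-1)
for x in(-.018,.018):
    for y in(-.005,.005):
        for h in(.054,.07,.086): dot(key(x,y,h),(255,0,0))
for a in np.arange(0,6.28,.4):
    dot(key(.0103*np.cos(a),.0103*np.sin(a),.031),(0,255,0))
    dot([.5755+.0115*np.cos(a),-.0136+.0115*np.sin(a),.104],(0,0,255))
save(big[:600],"held3")
E
```

```text
(no output)
```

View pics/held3.png

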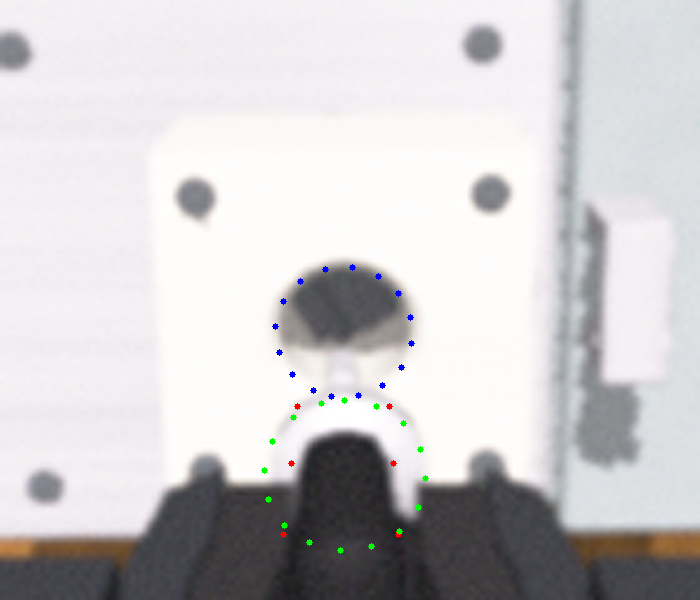

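```bash
cat >> h.py <<'E'
ZM=.104+.051   # TCP z with key origin at mouth
def rd(f0,avg=1):
    s=r.get_state(); f=np.array(s["ft_force"])-f0
    return f,np.array(s["torque"]),np.array(s["ee_pos"])
E
python3 - <<'E'
from h import *
H=[.5756,-.0134]; Y=np.pi+.185
s=r.get_state(); f0=np.array(s["ft_force"]); np.save("f0.npy",f0); print(np.round(s["ee_pos"],4),np.round(f0,2),np.round(s["torque"],3))
c=[2*H[i]-s["ee_pos"][i] if 0 else H[i] for i in (0,1)]
for d in (.0,-.008,-.012,-.016,-.020,-.023,-.025,-.0262,-.0275):
    hit=r.movel([*H,ZM+d],down(Y),feed=.04,f_stop=8)
    f,t,p=rd(f0); print(d,hit,np.round(f,2),np.round(t,3),np.round((p-[*H,ZM])*1e3,2),round(r.get_state()["clock"],2))
    if hit: break
E
```

```text
[ 0.5756 -0.0132  0.1851] [ 0.23  1.08 -0.81] [ 0.111 -0.142  0.011]
0.0 False [-0.98 -1.    0.24] [ 0.045 -0.133 -0.003] [ 0.21 -0.01  0.19] 13.82
-0.008 False [-0.14 -0.58  0.85] [ 0.013 -0.102  0.014] [-0.39  0.02 -8.5 ] 14.17
-0.012 False [-0.61 -1.08 -0.45] [ 0.052 -0.115  0.057] [-2.700e-01  1.000e-02 -1.239e+01] 14.42
-0.016 False [-0.66 -0.91  0.3 ] [ 0.103 -0.133 -0.003] [-2.70e-01  1.00e-02 -1.64e+01] 14.67
-0.02 False [ 0.69 -1.87  0.65] [ 0.086 -0.075 -0.022] [-2.900e-01  2.000e-02 -2.039e+01] 14.92
-0.023 False [ 0.18 -0.93  0.21] [ 0.104 -0.152  0.019] [-2.100e-01  1.000e-02 -2.329e+01] 15.17
-0.025 False [ 0.54 -1.02 -0.26] [ 0.062 -0.146 -0.007] [-1.100e-01 -2.000e-02 -2.515e+01] 15.42
-0.0262 False [-0.39 -0.88  0.56] [ 0.056 -0.1    0.013] [ 9.000e-02 -1.000e-02 -2.611e+01] 15.67
-0.0275 False [-1.08 -1.65  3.99] [ 0.055 -0.125 -0.032] [ 3.8e-01 -2.0e-02 -2.7e+01] 15.92
```

```bash
cat >> h.py <<'E'
def avg(f0,n=5):
    F=[];T=[]
    for _ in range(n):
        s=r.get_state(); F.append(s["ft_force"]); T.append(s["torque"]); r.dwell(.02)
    return np.mean(F,0)-f0,np.mean(T,0),np.array(s["ee_pos"])
E
python3 - <<'E'
from h import *
H=[.5756,-.0134]; Y=np.pi+.185; f0=np.load("f0.npy")
r.movel([*H,ZM-.0282],down(Y),feed=.03,f_stop=12)
seq=list(np.arange(0,.61,.1))+list(np.arange(.5,-.61,-.1))
lo=0
for a in seq:
    r.movel([*H,ZM-.0282],down(Y+a),feed=.04,f_stop=15)
    f,t,p=avg(f0,4); print(round(a,2),np.round(f,2),round(t[2],3),np.round((p-[*H,ZM])*1e3,2),round(r.get_state()["clock"],2))
    if f[2]<1.8: print("DROP?"); break
E
```

```text
0.0 [-0.57 -0.68  5.04] -0.004 [ 1.600e-01 -2.000e-02 -2.801e+01] 16.48
0.1 [-0.8  -1.45  4.59] 0.011 [  0.04  -0.11 -28.15] 16.8
0.2 [-0.46 -2.03  4.91] -0.001 [  0.06  -0.13 -28.18] 17.12
0.3 [-0.49 -1.73  5.  ] 0.008 [ 2.000e-02 -1.000e-02 -2.822e+01] 17.43
0.4 [-0.88 -0.6   0.1 ] -0.014 [ -0.96   0.32 -29.3 ] 17.75
DROP?
```

```bash
python3 - <<'E'
from h import *
H=[.5756,-.0134]; Y=np.pi+.185; f0=np.load("f0.npy"); a=.45
r.movel([*H,ZM-.0285],down(Y+a),feed=.03,f_stop=15)
for d in (-.030,-.032,-.0335,-.0345,-.0355):
    hit=r.movel([*H,ZM+d],down(Y+a),feed=.03,f_stop=6)
    f,t,p=avg(f0,4); print(d,hit,np.round(f,2),round(t[2],3),np.round((p-[*H,ZM])*1e3,2),round(r.get_state()["clock"],2))
    if hit or f[2]>3: break
E
```

```text
-0.03 False [-0.14 -0.77  0.03] -0.008 [-9.000e-02  3.000e-02 -3.011e+01] 18.32
-0.032 False [-0.56 -0.91  0.14] -0.006 [-7.000e-02 -1.000e-02 -3.208e+01] 18.63
-0.0335 False [-0.28 -1.17  0.61] -0.002 [-5.000e-02 -2.000e-02 -3.357e+01] 18.95
-0.0345 False [-0.09 -1.05  2.04] -0.004 [  0.32  -0.04 -34.13] 19.27
-0.0355 False [-0.17 -0.92  3.86] 0.007 [  0.38  -0.04 -35.06] 19.58
```

```bash
python3 - <<'E'
from h import *
H=[.5756,-.0134]; Y=np.pi+.185; f0=np.load("f0.npy"); a=.45
r.movel([*H,ZM-.0345],down(Y+a),feed=.03)
big=0
while a>-1.15:
    a-=.1 if a>-.35 else .04
    r.movel([*H,ZM-.0345],down(Y+a),feed=.04,f_stop=15)
    f,t,p=avg(f0,4); print(round(a,2),np.round(f,2),round(t[2],3),np.round((p-[*H,ZM])*1e3,2),round(r.get_state()["clock"],2))
    if t[2]>.13 or abs(f[:2]).max()>10: print("STOP"); break
E
```

```text
0.35 [ 0.05 -1.35  3.49] 0.004 [-2.000e-02  2.000e-02 -3.455e+01] 20.15
0.25 [ 0.04 -0.56  2.91] 0.017 [ -0.09   0.2  -34.56] 20.47
0.15 [0.09 0.18 2.37] 0.041 [ -0.05   0.21 -34.53] 20.78
0.05 [-0.24  0.47  3.13] 0.03 [ 1.000e-02  6.000e-02 -3.451e+01] 21.1
-0.05 [ 0.   -0.24  2.54] 0.001 [  0.1   -0.   -34.45] 21.42
-0.15 [0.9  0.24 2.14] 0.044 [ 1.200e-01 -3.000e-02 -3.445e+01] 21.73
-0.25 [ 0.66 -0.24  3.14] 0.034 [  0.11  -0.06 -34.44] 22.05
-0.35 [ 0.59 -0.69  2.79] 0.046 [  0.1   -0.05 -34.43] 22.37
-0.39 [ 0.79 -0.4   2.95] 0.038 [  0.08  -0.09 -34.44] 22.68
-0.43 [ 0.69 -0.72  2.77] 0.032 [  0.    -0.04 -34.49] 23.0
-0.47 [ 1.2  -1.1   2.59] 0.063 [ 2.000e-02 -4.000e-02 -3.449e+01] 23.32
-0.51 [ 1.2  -0.84  2.65] 0.04 [-1.000e-02 -2.000e-02 -3.451e+01] 23.63
-0.55 [ 0.81 -1.27  2.5 ] 0.035 [ 0.000e+00 -1.000e-02 -3.451e+01] 23.95
-0.59 [ 1.34 -1.16  2.9 ] 0.013 [ 2.000e-02  0.000e+00 -3.449e+01] 24.27
-0.63 [ 1.11 -0.95  2.96] 0.046 [ 3.000e-02 -1.000e-02 -3.446e+01] 24.58
-0.67 [ 0.96 -0.89  3.01] 0.034 [ 2.000e-02 -1.000e-02 -3.449e+01] 24.9
-0.71 [ 1.76 -1.21  2.79] 0.034 [ 0.00e+00 -1.00e-02 -3.45e+01] 25.22
-0.75 [ 1.43 -1.39  3.31] 0.037 [ 5.000e-02 -1.000e-02 -3.447e+01] 25.53
-0.79 [ 1.32 -1.16  2.92] 0.063 [ 5.000e-02 -2.000e-02 -3.447e+01] 25.85
-0.83 [ 1.74 -1.22  3.18] 0.073 [ 5.00e-02 -1.00e-02 -3.45e+01] 26.17
-0.87 [ 1.33 -0.73  3.  ] 0.12 [ 6.000e-02 -2.000e-02 -3.447e+01] 26.48
-0.91 [ 1.64 -1.35  2.92] 0.14 [ 8.000e-02 -1.000e-02 -3.445e+01] 26.8
STOP
```

```bash
python3 - <<'E'
from h import *
H=[.5756,-.0134]; Y=np.pi+.185; f0=np.load("f0.npy"); a=-.77
r.movel([*H,ZM-.0345],down(Y+a),feed=.04)
r.movel([*H,ZM-.034],down(Y+a),feed=.03)
f,t,p=avg(f0,4); print(np.round(f,2),np.round(t,3))
r.set_gripper(.045); r.dwell(.2)
p=r.get_state()["ee_pos"]
r.movel([p[0],p[1],.22],feed=.1); r.movel([p[0],p[1],.30],feed=.2)
r.goto(*look([*H,.104],np.pi/2,.2)); r.dwell(.2)
s=r.get_state(); im=r.get_image("wrist"); im2=r.get_image("scene")
c=lambda i,u,v,w,h,k: cv2.resize(i[v:v+h,u:u+w],None,fx=k,fy=k,interpolation=cv2.INTER_CUBIC)
save(np.hstack([c(im,270,110,100,130,4),c(im2,270,140,100,130,4)]),"end")
print(r.get_state()["clock"])
E
```

```text
[ 1.37 -1.18  2.57] [ 0.076 -0.46   0.033]
31.2
```

View pics/end.png

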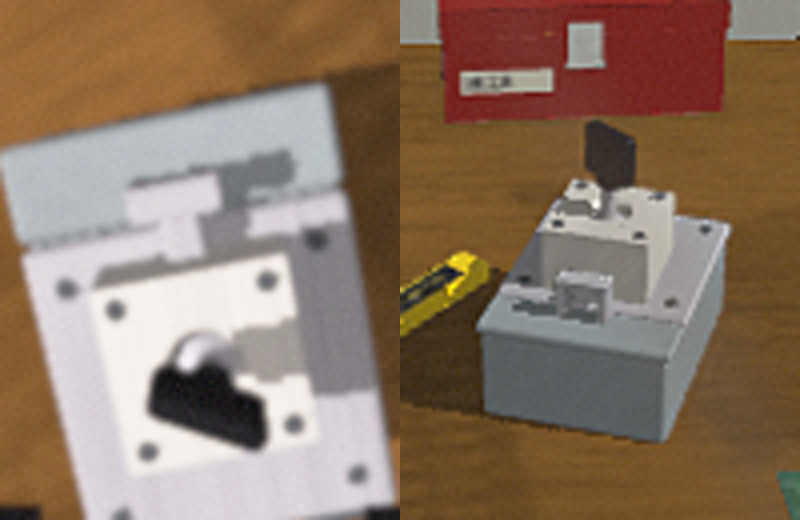

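```bash
python3 - <<'E'
from h import *
cp=campose("wrist",r.get_state())
cs=campose("scene")
for z in (.101,.124,.14,.156):
    print(z,(proj(cp,[.5752,-.0134,z])[0]-[270,110])*4+1.5,(proj(cs,[.5752,-.0134,z])[0]-[270,140])*4+[401.5,1.5])
E
```

```text
0.101 [204.48229828 363.13598467] [606.6059613  214.44344904]
0.124 [204.52196969 384.32037759] [606.92028309 179.45888477]
0.14 [204.55268946 400.74290896] [607.14258191 154.64772027]
0.156 [204.58639723 418.78123995] [607.36790679 129.43999046]
```

```bash
python3 -c "
from cell import r
print(r.job_done())"
```

```text
the job is handed in; nothing more can be done
None
```

The box is locked and the job is handed in: the blade dropped into the slot, I turned the key clockwise to the end stop with at most about 0.14 N m, the last pictures show the bolt in its keeper and the key standing upright in the lock, and nothing else on the table was touched (finished at about 31 s of 64 s; no verdict was shown).

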